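# Set out the fish sampling bench

## Task

Set the bench out for the next fish: lay the forceps flat in the green dissecting tray, midway between the scissors and the scalpel, level with them and parallel to them, without shifting those two, and put the empty weighing dish on the middle of the balance pan. Stand the three closed containers in the rack, one to a compartment: the squat jar in the end compartment next to the tray, the tall bottle in the end compartment next to the balance, and the small vial between them. Keep the containers upright all the time, and leave everything at rest.

Things in the scene. Friction and masses are not known exactly. Their poses are not given: they have to be found in the camera images.
- tray: Fixed dark-green open plastic dissecting tray, 220 mm long (x) by 170 mm wide (y), 26 mm high, walls and floor 4 mm thick (inner floor at z = 4 mm). Origin: centre of its underside. Long axis away from the robot within 0.15 rad; at one end of the work, balance at the other. In it lie the scissors, 49 to 55 mm to +y, and the scalpel, 49 to 55 mm to -y, along x, within 5 mm of level.
- scissors: Closed steel dissecting scissors lying flat in the tray: 133 mm long (x, blades to +x, two finger loops to -x), 11 mm wide at the middle, 52 mm over the loops (30 to 68 mm behind the origin), 6 mm high. Origin: on the underside at the pivot, the middle of the length. Loose, 40 g.
- scalpel: Steel scalpel lying flat in the tray: 131 mm long (x, blade to +x), handle 9 mm wide, 5 mm high. Origin: middle of its underside. Loose, 25 g.
- balance: Fixed portable balance: white housing 185 mm (x) by 130 mm (y), 31 mm high (36 mm at the display), with a round flat steel pan 110 mm across whose top is at z = 45 mm and does not give. Origin: on the bench under the pan's centre; the housing reaches 117 mm to -x (display, towards the robot) and 68 mm to +x. Turned up to 0.2 rad.
- rack: Fixed open grey plastic bottle rack between tray and balance, 87 mm (x) by 253 mm (y); outer walls 26 mm high, two dividers 23 mm high, walls and floor 4 mm thick (inner floor at z = 4 mm). Origin: centre of its underside. Three compartments in a row along y, each 79 by 79 mm inside, centred at y = -83, 0 and +83 mm. Turned up to 0.1 rad.
- jar: Squat white plastic sample jar with ribbed grey lid, closed, standing: 60 mm in diameter (lid 62 mm), 62 mm high, lid from 46 mm up. Origin: centre of its underside, z up. Loose, 80 to 160 g. Jar, bottle, vial, dish and forceps start on the bench in a curved row 0.42 to 0.50 m from the robot's axis, in any order, in front of tray, rack and balance.
- bottle: Tall white plastic sample bottle with narrow grey cap, closed, standing: 44 mm in diameter up to 87 mm, then a shoulder to the 29 mm cap, 115 mm high in all. Origin: centre of its underside, z up. Loose, 80 to 160 g.
- vial: Small white plastic vial with grey cap, closed, standing: 27 mm in diameter (cap 29 mm), 58 mm high, cap from 45 mm up. Origin: centre of its underside, z up. Loose, 20 to 40 g.
- dish: Round open aluminium weighing dish, empty, 60 mm outside diameter, 16 mm high, wall 2.5 mm, rigid. Origin: centre of its underside, z up. Loose, 20 g.
- forceps: Steel dissecting forceps lying on the bench, arms side by side (rigid, they do not close): 132 mm long (x, tips to +x), 15 mm wide across the parallel arms in the middle 44 mm, 10 mm high there, narrower to both ends. Origin: middle of the underside, z up. Loose, 35 g. Start roughly along world y (within 0.7 rad).
There are look-alikes about, which are no part of the job. There is more than one size of the dish; the one meant has the size given above. Leave any yellow look-alike of the vial alone.

How it is judged:
By the outcome, as a careful person would: the job done as asked, in the order asked, and still so for the second after the job is handed in, with the robot touching nothing.
It also fails if it takes over 122 s, if anything falls off the work surface, if the arm or the gripper's body presses on something with over 40 N, if the wrist force passes 120 N, or if a joint passes its speed limit or range.

## Robot

A 7-joint arm with a two-finger parallel gripper is mounted at the origin on the work surface. World frame = base frame: x ahead of the robot, y to its left, z up, the work surface at z = 0. Lengths are in m, angles in rad, forces in N, time in s.
With the tool pointing down it reaches from about 0.4 to 0.85 m from the base axis. Payload 10.4 kg.
Tool frame: the origin (TCP) lies between the finger pads; the fingertips stand ahead of it and the grasp point (between the pads) lies 5 mm behind it (manip.tip_extent is the z of the fingertips in the tool frame, in m); z points along the fingers, y is the line along which they close (so a half turn about z gives the same grasp; the last joint's range is limited). The gripper opens to 85 mm and grips with 20 to 120 N. Pads are 22 mm wide; open, the fingers measure 114 mm over their backs; the gripper's body (76 mm by 85 mm) begins 54 mm behind the grasp point. The pads swing forward as they close: fully open they stand 13 mm farther back than shut.
Start: joints at [-1.25, 0.332, -0.065, 1.46, 0.022, 1.35, -0.088], TCP at [0.211, 0.588, 0.211] pointing down, gripper open.
Joint ranges: [-2.6, 2.6], [-0.5, 2.12], [-1.47, 1.34], [0.16, 2.42], [-1.27, 4.41], [0.06, 2.06], [-2.6, 2.6]. Speed limits (rad/s): [2.22, 2.22, 2.79, 2.79, 3.14, 3.14, 3.14].

## Interface

Orientations are given as a unit quaternion [x, y, z, w].
In Python, from workcell import status, viewer, manip gives the robot as it stands.
- The arm moves only by the tool play_rows, never from a script. Its argument "plan" is one flat list of numbers, 7 for each row, row after row: the turn, a rotation vector about the tool's x, y, z in degrees, then the shift along the tool's x, y, z in m, then the opening, from 0 (shut) to 1 (fully open). In form: [ax, ay, az, dx, dy, dz, grip, ax, ay, az, dx, dy, dz, grip, ...]. A call has 1 to 20 rows; each row is the pose to reach, as a shift and turn from the pose commanded when the call began, along the tool's axes at that moment; what a row does not reach only later rows make up. A row lasts 1/8 s, in which the tool goes at most 62.5 mm and 10.7 degrees, less where a joint would pass 70% of its speed; a pose out of reach is approached as far as the arm can. A call with a gripper value outside its range is refused whole. The fingers move at their own pace and stop on an object; "squeeze" is the grip in N (left out, the last holds). Time passes only in rows, so rows that repeat a pose let the fingers close. It gives the time, the measured TCP pose, the force, the opening and the grip force at its end, in the units of the state.
- status.get_obs(): the state, without advancing time (a new reading comes with each control period).
- viewer.camera(name): name is "side" or "top" or "wrist"; returns the picture (480x640x3 uint8, red, green, blue); there is no depth.
- viewer.camera_model(name): a dict with "fx", "fy", "cx", "cy" (pixels), "R" (3x3) and "t" (3): a world point X has camera coordinates R X + t. Camera axes: x right, y down, z forward; pixel columns grow to the right and rows downward; lengths in m; the calibration is good to about 2 mm. A picture is of the moment at which its call begins: read the wrist's pose just before it. camera_model takes no time and is no camera call; for the wrist camera it gives the pose at the moment of the call.
- manip.hand_in(): hands the job in; it is judged then, once.
The state is a dict: "clock": time; "joint_pos": joint angles; "joint_velocities": joint speeds; "tau": joint torques, N m; "position": TCP position; "ee_rot": TCP orientation; "ft_force": force on the tool from outside, world axes, zero at the start; "torque": the same for the moment, N m; "grip_width": opening from 0.0 (shut) to 1.0 (fully open); "grasp_force": force on a finger pad.
Only numpy, scipy, OpenCV 4.12 (cv2) and the standard library are available. Lean on these libraries where they do the work, as an engineer would, in place of code of your own. Each camera call takes 0.05 s, during which the arm holds its last target. There are 200 camera calls.

## Working session

There is one attempt and no reset: what is moved stays moved. The work goes in short steps, Python scripts to look and compute and a tool call to move; the robot and the scene stay as the last step left them, time stands still between calls to the robot, and variables do not carry over. Pictures are saved under pics/ and viewed, at most 14 in all, crops included, and the job is handed in when it is done.

Besides the shell and the picture viewer there is one more tool, called by a JSON object that holds its "op" and its "data", one argument or row to a line. play_rows: Moves the arm, as the interface text tells. Its arguments: {"type":"object","properties":{"plan":{"type":"array","items":{"type":"number"}},"squeeze":{"type":"number"}},"required":["plan"]}

```bash
ls; mkdir -p pics
python3 - <<'E'
from workcell import status, viewer, manip
import cv2, numpy as np
for n in ["top","side"]:
    im=viewer.camera(n); cv2.imwrite(f"pics/{n}0.png",im[:,:,::-1])
    m=viewer.camera_model(n); print(n,{k:np.round(v,3).tolist() for k,v in m.items()})
o=status.get_obs(); print({k:np.round(v,3).tolist() for k,v in o.items()}); print(manip.tip_extent)
m=viewer.camera_model("wrist"); print({k:np.round(v,3).tolist() for k,v in m.items()})
E
```

```text
pics
top {'fx': 476.766, 'fy': 476.766, 'cx': 319.248, 'cy': 242.369, 'R': [[-0.006, -1.0, -0.015], [-0.988, 0.008, -0.154], [0.154, 0.014, -0.988]], 't': [-0.025, 0.467, 0.909]}
side {'fx': 493.872, 'fy': 493.872, 'cx': 317.787, 'cy': 240.389, 'R': [[0.952, -0.305, -0.018], [-0.239, -0.709, -0.663], [0.19, 0.636, -0.748]], 't': [-0.46, 0.125, 0.962]}
{'clock': 0.1, 'joint_pos': [-1.25, 0.333, -0.065, 1.461, 0.022, 1.35, -0.088], 'joint_velocities': [0.001, -0.002, 0.0, -0.001, 0.001, -0.001, -0.0], 'tau': [0.002, -62.675, 0.05, -39.243, 0.016, 0.007, 0.0], 'position': [0.211, 0.588, 0.21], 'ee_rot': [0.171, 0.985, -0.001, -0.0], 'ft_force': [0.26, -0.026, 0.453], 'torque': [0.031, 0.029, -0.042], 'grasp_force': 0.0, 'grip_width': 0.999}
0.014
{'fx': 371.329, 'fy': 371.329, 'cx': 316.053, 'cy': 239.753, 'R': [[0.338, 0.941, -0.0], [0.893, -0.32, 0.316], [0.297, -0.107, -0.949]], 't': [-0.625, -0.042, 0.38]}
```

View pics/top0.png

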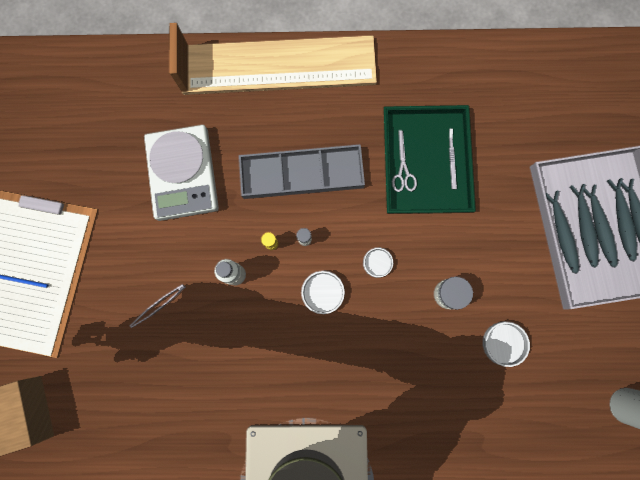

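View pics/side0.png

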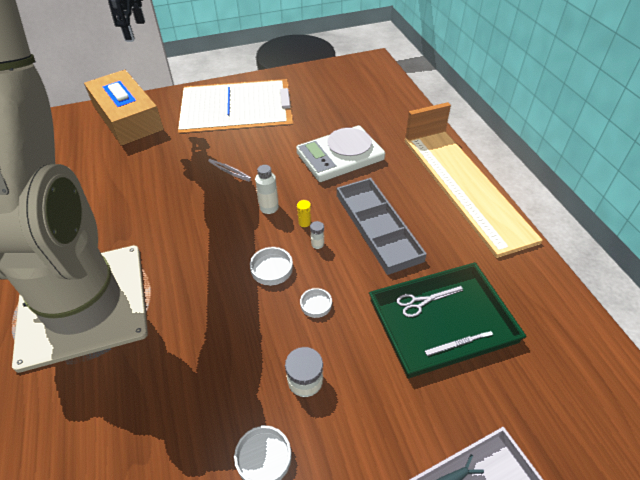

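The top view shows these items:
- **Dishes:** small dish at (378,263); larger ones at (323,292) and (507,344).
- **Vial:** grey cap at (304,236), with the yellow look-alike at (268,240).
- **Bottle, jar, forceps:** bottle (229,271), jar (455,293), forceps (157,305).
- **Places:** balance pan (176,157), rack (303,171), tray (430,160) with scissors (403,163) and scalpel (453,158).

My choices are the 30 px dish at (378,263) and the grey-capped vial at (304,236).

```bash
cat > h.py <<'E'
import cv2, numpy as np
from workcell import status, viewer, manip
from scipy.spatial.transform import Rotation as Ro
def ray(m,p):
    d=np.array([(p[0]-m["cx"])/m["fx"],(p[1]-m["cy"])/m["fy"],1.]); R=np.array(m["R"]); t=np.array(m["t"])
    return -R.T@t, R.T@d
def plane(m,p,z):
    c,d=ray(m,p); return c+d*(z-c[2])/d[2]
def tri(m1,p1,m2,p2):
    c1,d1=ray(m1,p1); c2,d2=ray(m2,p2)
    s=np.linalg.lstsq(np.c_[d1,-d2],c2-c1,rcond=None)[0]
    a,b=c1+s[0]*d1,c2+s[1]*d2; return (a+b)/2,np.linalg.norm(a-b)
def proj(m,X):
    q=np.array(m["R"])@X+np.array(m["t"]); return np.array([m["fx"]*q[0]/q[2]+m["cx"],m["fy"]*q[1]/q[2]+m["cy"]])
def blobs(mask,amin=40):
    cs,_=cv2.findContours(mask.astype(np.uint8),cv2.RETR_EXTERNAL,cv2.CHAIN_APPROX_NONE)
    return [c for c in cs if cv2.contourArea(c)>amin]
def delta(p,yaw):
    "move from measured pose to world TCP p with tool down, tool x at world angle yaw (mod 180): turn deg, shift in tool axes"
    o=status.get_obs(); R0=Ro.from_quat(o["ee_rot"]); x=R0.as_matrix()[:,0]
    y0=np.arctan2(x[1],x[0]); dy=(yaw-y0+np.pi/2)%np.pi-np.pi/2; y=y0+dy
    T=np.c_[[np.cos(y),np.sin(y),0],[np.sin(y),-np.cos(y),0],[0,0,-1]]
    return np.round((R0.inv()*Ro.from_matrix(T)).as_rotvec(degrees=True),1).tolist(), np.round(R0.inv().apply(np.array(p)-o["position"]),4).tolist(), round(float(o["joint_pos"][6]),2)
E
python3 - <<'E'
from h import *
for n in ["top","side"]:
    im=cv2.imread(f"pics/{n}0.png"); hsv=cv2.cvtColor(im,cv2.COLOR_BGR2HSV)
    H,S,V=cv2.split(hsv); m=viewer.camera_model(n)
    for nm,mk in [("grey",(S<60)&(V>70)),("green",(H>60)&(H<95)&(S>100))]:
        for c in blobs(mk):
            r=cv2.minAreaRect(c); 
            if r[0][1]<60 or r[0][1]>400 : continue
            print(n,nm,np.round(r[0],1),np.round(r[1],1),round(r[2],1),int(cv2.contourArea(c)),np.round(plane(m,r[0],0.02)[:2],3))
E
```

```text
top grey [506.  343.5] [45. 46.] 90.0 1639 [ 0.268 -0.39 ]
top grey [156.6 305.6] [ 8.2 67. ] 53.6 388 [0.345 0.296]
top grey [453.3 293.5] [32.8 38.7] 66.8 968 [ 0.365 -0.292]
top grey [322.5 291.5] [43. 43.] 0.0 1444 [ 0.371 -0.034]
top grey [229.7 272.1] [31.8 22.8] 26.6 580 [0.411 0.151]
top grey [377.6 262.2] [29.5 30.4] 63.4 689 [ 0.429 -0.145]
top grey [303.8 236.2] [17.  14.8] 45.0 190 [0.482 0.003]
top grey [ 30.4 273.6] [ 90.2 152.7] 11.9 10210 [0.411 0.554]
top grey [595.7 228.4] [150.9 111.3] 81.0 13808 [ 0.493 -0.584]
top grey [300.9 169.8] [ 41.3 124. ] 85.0 4933 [0.622 0.009]
top grey [404.  160.5] [61. 24.] 90.0 563 [ 0.639 -0.204]
top grey [451.6 158.1] [60.3  5.5] 86.2 240 [ 0.643 -0.303]
top grey [180.  172.3] [89.  65.7] 82.1 5548 [0.619 0.26 ]
top grey [280.5  77.7] [ 10.1 181.7] 87.1 1640 [0.826 0.052]
top green [428.8 158.7] [107.6  87.7] 88.1 9020 [ 0.643 -0.256]
side grey [303.5 371.5] [49. 37.] 90.0 1482 [ 0.368 -0.281]
side grey [458.5 342.1] [ 6.5 69.9] 72.1 333 [ 0.644 -0.312]
side grey [315.5 302.5] [29. 31.] 90.0 729 [ 0.43  -0.153]
side grey [429.1 294.7] [24.6 64.8] 63.4 641 [ 0.64  -0.204]
side grey [271. 266.] [38. 42.] 90.0 1290 [ 0.372 -0.041]
side grey [316.5 234.5] [27. 13.] 90.0 298 [0.484 0.012]
side grey [380.9 224. ] [108.7  44.2] 57.4 4052 [ 0.625 -0.004]
side grey [266.1 189. ] [48.8 20.3] 84.3 808 [0.417 0.185]
side grey [228.9 169.6] [45.9  7.5] 22.6 230 [0.348 0.281]
side grey [459.1 193.9] [141.6  10.3] 50.5 1187 [0.829 0.027]
side grey [340.3 151.5] [44.1 82.5] 70.2 2963 [0.625 0.259]
side grey [117.4  90.7] [22. 11.] 53.1 182 [0.107 0.734]
side grey [232.9 104.1] [ 41.2 113.1] 85.6 4214 [0.412 0.555]
side grey [319.5 185.5] [371. 639.] 90.0 62497 [0.537 0.156]
side green [447.9 315.7] [ 92.8 135.5] 72.5 8005 [ 0.652 -0.257]
```

Run:
```python
from h import *
print(delta([0.345,0.292,0.22],np.radians(142)))
```

```text
([-0.1, 0.0, 18.3], [-0.2264, -0.2335, -0.0098], -0.09)
```

{"op": "play_rows", "data": {
  "plan": [0,0,18.3,-0.226,-0.233,-0.01,0.5,0,0,18.3,-0.226,-0.233,-0.01,0.5,0,0,18.3,-0.226,-0.233,-0.01,0.5,0,0,18.3,-0.226,-0.233,-0.01,0.5,0,0,18.3,-0.226,-0.233,-0.01,0.5,0,0,18.3,-0.226,-0.233,-0.01,0.5,0,0,18.3,-0.226,-0.233,-0.01,0.5,0,0,18.3,-0.226,-0.233,-0.01,0.5,0,0,18.3,-0.226,-0.233,-0.01,0.5,0,0,18.3,-0.226,-0.233,-0.01,0.5]
}}

```text
clock: 1.35
position: [0.3445, 0.2935, 0.2204]
ee_rot: [0.325, 0.946, -0.0, -0.0]
ft_force: [0.3, 1.1, -0.3]
grip_width: 0.499
grasp_force: 0.0
```

Run:
```python
from h import *
m=viewer.camera_model("wrist"); im=viewer.camera("wrist")[:,:,::-1].copy(); cv2.imwrite("pics/w1.png",im)
print(delta([0.345,0.292,0.22],np.radians(142)))
g=viewer.camera("top")[:,:,::-1].copy(); cv2.imwrite("pics/top1.png",g)
g=g[90:220,140:480]; cv2.imwrite("pics/cmp.png",np.vstack([im[:, :],cv2.resize(g,(640,245))])[:600+140][0:725:1] if 0 else im)
np.save("pics/w1m.npy",m,allow_pickle=True)
```

```text
([-0.0, 0.0, 0.1], [-0.0012, -0.0009, 0.0005], 0.09)
```

View pics/w1.png

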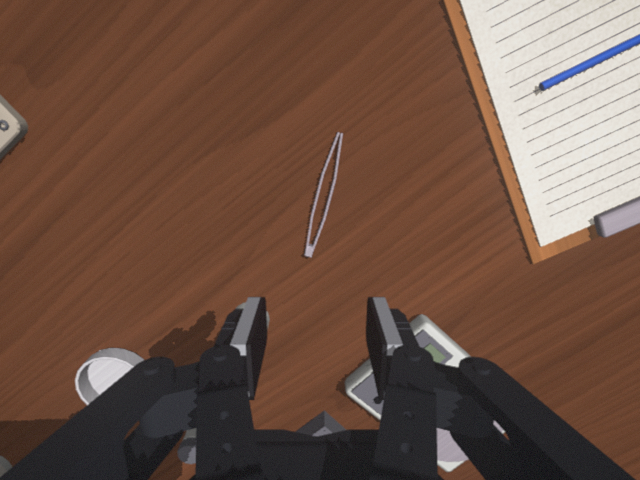

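Run:
```python
from h import *
im=cv2.imread("pics/w1.png"); m=np.load("pics/w1m.npy",allow_pickle=True).item()
cv2.imwrite("pics/c1.png",cv2.resize(im[120:270,270:380],(440,600),interpolation=cv2.INTER_CUBIC))
hsv=cv2.cvtColor(im,cv2.COLOR_BGR2HSV); mk=((hsv[...,1]<90)&(hsv[...,2]>80)); mk[:120]=0;mk[270:]=0;mk[:,:280]=0;mk[:,370:]=0
ys,xs=np.nonzero(mk); P=np.array([plane(m,(x,y),0.006)[:2] for x,y in zip(xs,ys)])
(c,sz,a)=cv2.minAreaRect((P*1000).astype(np.float32)); print(c,sz,a)
w=P-P.mean(0); u=np.linalg.svd(w,full_matrices=0)[2][0]; t=w@u; print(P.mean(0),u,np.degrees(np.arctan2(u[1],u[0])),P.mean(0)+u*(t.max()+t.min())/2,np.ptp(t))
```

```text
(349.0400085449219, 300.42010498046875) (17.323287963867188, 134.65304565429688) 37.890628814697266
[0.3484932  0.30113293] [ 0.61498526 -0.7885386 ] -52.049150418533834 [0.34904661 0.30042334] 0.13465389245156928
```

View pics/c1.png

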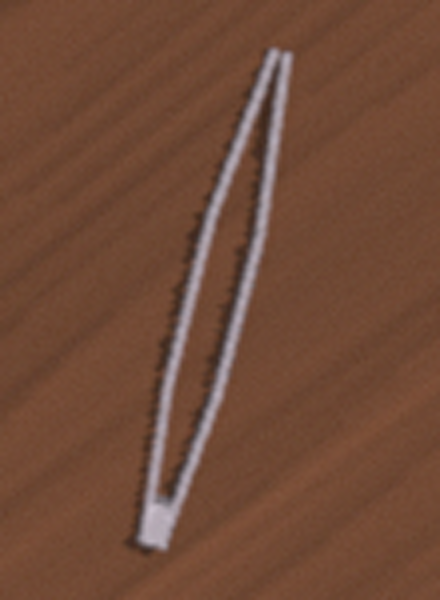

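The crop confirms the forceps: heel at (308,254), tips at (341,134), pointing at 128° in the world frame.

Run:
```python
from h import *
print(delta([0.349,0.3004,0.017],np.radians(128)))
```

```text
([-0.0, 0.0, 14.0], [0.001, 0.0083, 0.2035], 0.09)
```

{"op": "play_rows", "data": {
  "plan": [0,0,14,0.001,0.008,0.05,0.5,0,0,14,0.001,0.008,0.1,0.5,0,0,14,0.001,0.008,0.15,0.5,0,0,14,0.001,0.008,0.18,0.5,0,0,14,0.001,0.008,0.195,0.5,0,0,14,0.001,0.008,0.203,0.4,0,0,14,0.001,0.008,0.203,0.3,0,0,14,0.001,0.008,0.203,0.1,0,0,14,0.001,0.008,0.203,0,0,0,14,0.001,0.008,0.203,0,0,0,14,0.001,0.008,0.203,0,0,0,14,0.001,0.008,0.19,0,0,0,14,0.001,0.008,0.15,0,0,0,14,0.001,0.008,0.1,0],
  "squeeze": 30
}}

```text
clock: 3.2
position: [0.3486, 0.2993, 0.1221]
ee_rot: [0.438, 0.899, -0.001, -0.0]
ft_force: [0.3, 0.7, 0.1]
grip_width: 0.003
grasp_force: 0.0
```

```bash
cat >> h.py <<'E'
def go(p,yaw):
    "as delta but yaw taken within +-180 deg, not mod 180"
    o=status.get_obs(); R0=Ro.from_quat(o["ee_rot"])
    y=np.radians(yaw); T=np.c_[[np.cos(y),np.sin(y),0],[np.sin(y),-np.cos(y),0],[0,0,-1]]
    print("turn",np.round((R0.inv()*Ro.from_matrix(T)).as_rotvec(degrees=True),1).tolist(),"shift",np.round(R0.inv().apply(np.array(p)-o["position"]),4).tolist(),"j",np.round(o["joint_pos"],2).tolist())
E
python3 - <<'E'
from h import *
o=status.get_obs();print(o["grip_width"],o["grasp_force"]); go([0.643,-0.256,0.22],0)
E
```

```text
0.0031312245704752137 0.0
turn [-0.0, 0.1, 128.0] shift [-0.6188, -0.11, -0.0976] j [-0.97, 0.04, 0.16, 2.0, -0.01, 1.1, -0.14]
```

Run:
```python
from h import *
m=viewer.camera_model("wrist"); im=viewer.camera("wrist")[:,:,::-1].copy(); cv2.imwrite("pics/w2.png",im)
np.save("pics/w2m.npy",m,allow_pickle=True)
```

```text
(no output)
```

View pics/w2.png

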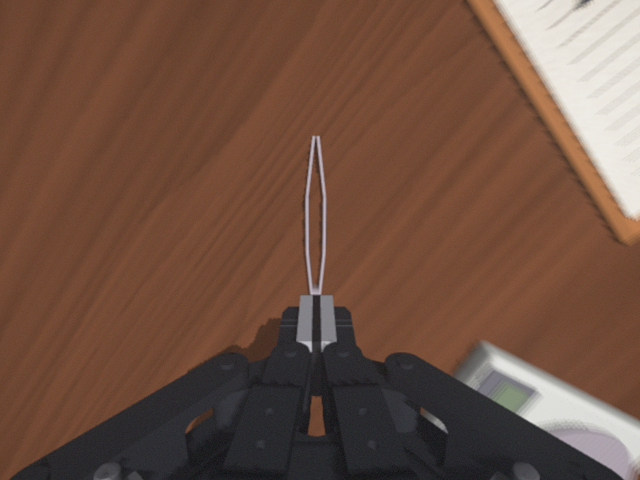

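```bash
cat >> h.py <<'E'
def forceps(im,m,z,box):
    hsv=cv2.cvtColor(im,cv2.COLOR_BGR2HSV); mk=((hsv[...,1]<90)&(hsv[...,2]>80)); b=np.zeros_like(mk); b[box[1]:box[3],box[0]:box[2]]=1
    ys,xs=np.nonzero(mk&b); P=np.array([plane(m,(x,y),z)[:2] for x,y in zip(xs,ys)])
    w=P-P.mean(0); u=np.linalg.svd(w,full_matrices=0)[2][0]; t=w@u; c=P.mean(0)+u*(t.max()+t.min())/2
    print("c",c,"ang",np.degrees(np.arctan2(u[1],u[0])),"len",np.ptp(t),"wid",np.ptp(w@[-u[1],u[0]])); return c
E
python3 - <<'E'
from h import *
im=cv2.imread("pics/w2.png"); m=np.load("pics/w2m.npy",allow_pickle=True).item()
for z in (0,.006,.012): forceps(im,m,z,(290,125,340,296))
o=status.get_obs(); p=np.array(o["position"]);
for z in (p[2]-manip.tip_extent, p[2], 0.0): print(z,proj(m,np.array([p[0],p[1],z])))
# two-view height of the two ends: tips and heel
im1=cv2.imread("pics/w1.png"); m1=np.load("pics/w1m.npy",allow_pickle=True).item()
print(tri(m1,(341,133.5),m,(316,136.5)),tri(m1,(308.5,251),m,(315,292)))
E
```

```text
c [0.34809306 0.30109913] ang -52.17384695700503 len 0.13134022452150007 wid 0.027257475712135132
c [0.34708022 0.30241248] ang -52.17384695700506 len 0.1285777856142796 wid 0.026684177534108205
c [0.34606738 0.30372584] ang -52.17384695700507 len 0.1258153467070591 wid 0.026110879356081293
0.11496277794804956 [320.93971951 284.1782338 ]
0.12896277794804956 [321.3260674  297.02765306]
0.0 [319.078687   222.28275543]
(array([0.30829798, 0.35305905, 0.02129986]), np.float64(0.00044712840447844236)) (array([ 0.38824014,  0.24985617, -0.0039309 ]), np.float64(0.0011508860581647816))
```

Run:
```python
from h import *
print(manip.tip_extent, status.get_obs()["position"], status.get_obs()["ft_force"])
go([0.3485,0.3004,0.017],128)
```

```text
0.014 [0.35127358 0.30183943 0.12896278] [2.75364172 2.19056239 6.37087601]
turn [0.5, -0.1, -0.0] shift [0.0004, -0.004, 0.1119] j [-0.97, 0.03, 0.16, 1.99, -0.01, 1.11, -0.14]
```

{"op": "play_rows", "data": {
  "plan": [0,0,0,0,0,0,0.4,0,0,0,0,0,0.03,0.4,0,0,0,0,0,0.06,0.4,0,0,0,0,0,0.09,0.4,0,0,0,0,0,0.1,0.4,0,0,0,0,0,0.102,0.4,0,0,0,0,0,0.102,0.4,0,0,0,0,0,0.102,0.4]
}}

```text
clock: 4.25
position: [0.3495, 0.3003, 0.0194]
ee_rot: [0.438, 0.899, 0.001, 0.0]
ft_force: [-0.5, 0.4, 0.1]
grip_width: 0.403
grasp_force: 0.0
```

Run:
```python
from h import *
go([0.3485,0.3004,0.017],128)
m=viewer.camera_model("wrist"); im=viewer.camera("wrist")[:,:,::-1].copy(); cv2.imwrite("pics/w3.png",im)
```

```text
turn [0.1, -0.0, 0.0] shift [0.0007, -0.0007, 0.0024] j [-0.96, 0.18, 0.16, 2.09, -0.04, 0.87, -0.11]
```

View pics/w3.png

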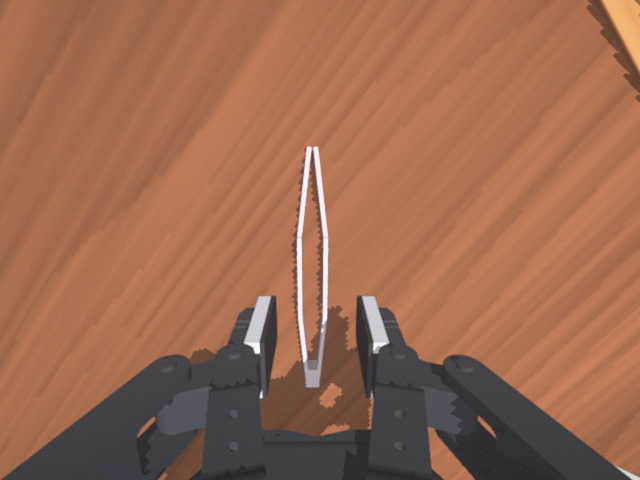

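Run:
```python
from h import *
m=viewer.camera_model("wrist"); o=status.get_obs(); p=np.array(o["position"]); R=Ro.from_quat(o["ee_rot"]).as_matrix()
a,b=plane(m,(313,147),.004),plane(m,(312,386),.004); print((a+b)/2,np.linalg.norm(a-b)); c=plane(m,(313,238),.005);d=plane(m,(313,318),.005);print((c+d)/2,np.linalg.norm(c-d))
for s in (-.011,0,.011): print(proj(m,p+R@[s,0,-.005]),proj(m,p+R@[s,0.017,.008]))
print(R.T@((a+b)/2-p))
```

```text
[0.34942066 0.29920128 0.004     ] 0.1355859891406459
[0.3493422  0.29978577 0.005     ] 0.04560617805565933
[313.61736014 316.48379553] [346.71844058 303.5356864 ]
[313.55274929 295.92059734] [347.26915007 284.08582521]
[313.4855335  274.52834575] [347.84057501 263.90433923]
[-0.00083962 -0.00068213  0.01536937]
```

Run:
```python
from h import *
m=viewer.camera_model("wrist"); o=status.get_obs(); p=np.array(o["position"]); R=Ro.from_quat(o["ee_rot"]).as_matrix()
for px,w in (((276,297),0),((357,297),0)):
    c,d=ray(m,px); print("depth .157:",R.T@(c+d*.157-p))
c,d=ray(m,(316,297)); 
for x in (0,.011): 
    cc,dd=R.T@(c-p),R.T@d; print(x,cc+dd*(x-cc[0])/dd[0])
for px in ((262,395),(373,395)):
    print(R.T@(c+ray(m,px)[1]*.13-p))
```

```text
depth .157: [ 0.00809373 -0.01577365 -0.02184294]
depth .157: [ 0.00806948  0.01847352 -0.02189748]
0 [ 0.          0.00115539 -0.00610881]
0.011 [ 0.011       0.00113245 -0.02756104]
[-0.01199812 -0.01783277 -0.05696915]
[-0.01202563  0.02102754 -0.05703104]
```

Run:
```python
from h import *
m=viewer.camera_model("side"); im=viewer.camera("side")[:,:,::-1].copy()
p=np.array(status.get_obs()["position"]); R=Ro.from_quat(status.get_obs()["ee_rot"]).as_matrix()
q=proj(m,p); x,y=[int(v) for v in q]; c=cv2.resize(im[y-60:y+40,x-65:x+65],None,fx=6,fy=6,interpolation=cv2.INTER_CUBIC)
for z,col in ((.014,(0,0,255)),(0,(0,255,0)),(-.02,(255,0,0))):
    for s in (-.017,.017):
        a=(proj(m,p+R@[0,s,z])-[x-65,y-60])*6; cv2.circle(c,tuple(int(v) for v in a),5,col,-1)
cv2.imwrite("pics/s3.png",c)
```

```text
(no output)
```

View pics/s3.png

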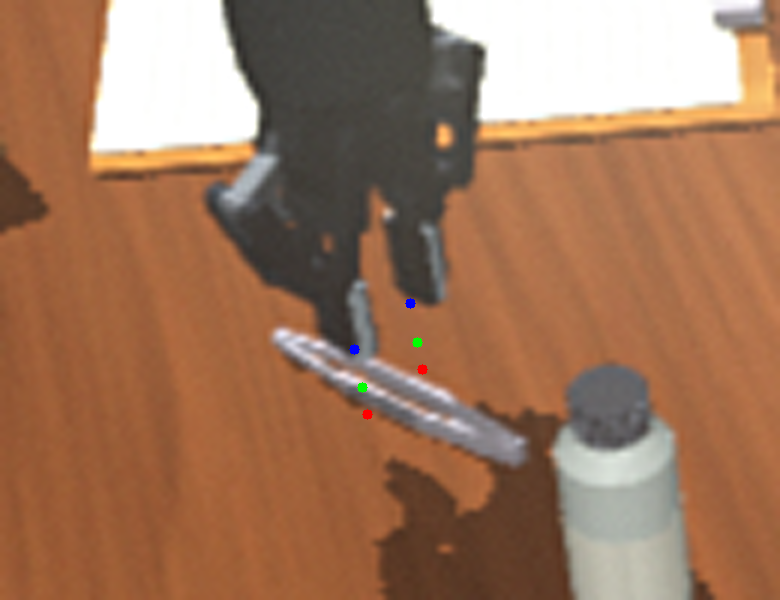

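The fingertips really stand about 30 mm further back than tip_extent says: they show near tool z = −0.021 (blue dots) and not +0.009. I'll descend further with guarded steps.

{"op": "play_rows", "data": {
  "plan": [0,0,0,0,0,0.012,0.3,0,0,0,0,0,0.022,0.3,0,0,0,0,0,0.026,0.3,0,0,0,0,0,0.026,0.3]
}}

```text
clock: 4.85
position: [0.3488, 0.2996, -0.0079]
ee_rot: [0.438, 0.899, -0.0, -0.0]
ft_force: [-0.2, 0.1, -0.2]
grip_width: 0.299
grasp_force: 0.0
```

{"op": "play_rows", "data": {
  "plan": [0,0,0,0,0,0.003,0.3,0,0,0,0,0,0.004,0.3,0,0,0,0,0,0.004,0.3]
}}

```text
clock: 5.22
position: [0.3491, 0.2999, -0.0113]
ee_rot: [0.438, 0.899, 0.0, 0.0]
ft_force: [0.0, -0.6, 0.6]
grip_width: 0.299
grasp_force: 0.0
```

{"op": "play_rows", "data": {
  "plan": [0,0,0,0,0,0.003,0.3,0,0,0,0,0,0.004,0.25,0,0,0,0,0,0.004,0.1,0,0,0,0,0,0.004,0.0,0,0,0,0,0,0.004,0.0,0,0,0,0,0,0.004,0.0,0,0,0,0,0,0.004,0.0],
  "squeeze": 30
}}

```text
clock: 6.1
position: [0.349, 0.2998, -0.0154]
ee_rot: [0.438, 0.899, 0.0, -0.0]
ft_force: [0.2, 0.1, -1.1]
grip_width: 0.161
grasp_force: 30.8
```

{"op": "play_rows", "data": {
  "plan": [0,0,0,0,0,-0.03,0,0,0,0,0,0,-0.08,0,0,0,0,0,0,-0.13,0,0,0,0,0,0,-0.17,0,0,0,10,-0.05,-0.01,-0.17,0,0,0,20,-0.1,-0.02,-0.17,0,0,0,30,-0.15,-0.03,-0.17,0,0,0,40,-0.2,-0.04,-0.17,0,0,0,50,-0.25,-0.05,-0.17,0,0,0,60,-0.3,-0.06,-0.17,0,0,0,70,-0.35,-0.07,-0.17,0,0,0,80,-0.4,-0.08,-0.17,0,0,0,90,-0.45,-0.085,-0.17,0,0,0,100,-0.5,-0.09,-0.17,0,0,0,110,-0.55,-0.1,-0.17,0,0,0,120,-0.59,-0.105,-0.17,0,0,0,128,-0.62,-0.109,-0.17,0,0,0,128,-0.62,-0.109,-0.17,0,0,0,128,-0.62,-0.109,-0.17,0,0,0,128,-0.62,-0.109,-0.17,0]
}}

```text
clock: 8.6
position: [0.645, -0.2545, 0.1547]
ee_rot: [1.0, 0.001, 0.0, -0.001]
ft_force: [-0.1, 0.7, -0.2]
grip_width: 0.161
grasp_force: 30.8
```

Run:
```python
from h import *
print(np.round(status.get_obs()["joint_pos"],2))
m=viewer.camera_model("wrist"); im=viewer.camera("wrist")[:,:,::-1].copy(); cv2.imwrite("pics/w4.png",im)
np.save("pics/w4m.npy",m,allow_pickle=True)
t=viewer.camera("top")[:,:,::-1].copy(); cv2.imwrite("pics/top4.png",t)
```

```text
[-0.2   0.62  0.78  1.36 -0.43  1.33 -0.98]
```

View pics/w4.png

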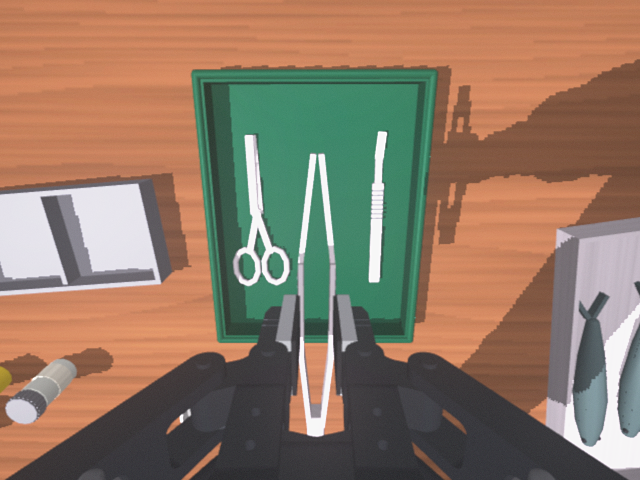

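Run:
```python
from h import *
im=cv2.imread("pics/w4.png"); m=np.load("pics/w4m.npy",allow_pickle=True).item()
hsv=cv2.cvtColor(im,cv2.COLOR_BGR2HSV); mk=(hsv[...,1]<90)&(hsv[...,2]>90)
res=[]
for nm,b,h in (("sc",(225,110,294,290),.010),("sp",(360,110,400,290),.0085)):
    k=np.zeros_like(mk); k[b[1]:b[3],b[0]:b[2]]=mk[b[1]:b[3],b[0]:b[2]]
    ys,xs=np.nonzero(k); P=np.array([plane(m,(x,y),h)[:2] for x,y in zip(xs,ys)])
    w=P-P.mean(0); u=np.linalg.svd(w,full_matrices=0)[2][0]; u*=np.sign(u[0])
    for _ in range(2):
        n=np.array([-u[1],u[0]]); t=w@u; f,r=t>t.max()-.02,t<t.min()+.03
        pf=u*t[f].mean()+n*(w[f]@n).max()/2+n*(w[f]@n).min()/2; pr=u*t[r].mean()+n*((w[r]@n).max()+(w[r]@n).min())/2
        u=(pf-pr)/np.linalg.norm(pf-pr)
    t=w@u; n=np.array([-u[1],u[0]]); c=P.mean(0)+u*(t.max()+t.min())/2; c=c+n*(((pf+P.mean(0)-c)@n+(pr+P.mean(0)-c)@n)/2)
    print(nm,c,np.degrees(np.arctan2(u[1],u[0])),np.ptp(t),np.ptp(w@n)); res.append(c)
mid=(res[0]+res[1])/2; d=res[1]-res[0]; print("mid",mid,"perp ang",np.degrees(np.arctan2(d[0],-d[1]))*-1,np.linalg.norm(d))
# tray rim
g=(hsv[...,0]>60)&(hsv[...,0]<95)&(hsv[...,1]>80); c=max(blobs(g),key=cv2.contourArea)
Q=np.array([plane(m,q[0],.026)[:2] for q in cv2.convexHull(c)])
print(cv2.minAreaRect((Q*1000).astype(np.float32)))
T=[plane(m,q,.026)[:2] for q in ((192,71),(437,71))]; d=T[1]-T[0]; print("far rim ang",np.degrees(np.arctan2(d[0],-d[1])),np.linalg.norm(d))
# held forceps relative to tcp
o=status.get_obs(); z=o["position"][2]+.0154+.005
a,b=plane(m,(317,154),z),plane(m,(316,435),z); print("forceps",(a+b)/2,np.linalg.norm(a-b),np.degrees(np.arctan2((a-b)[1],(a-b)[0])),o["position"])
mt=viewer.camera_model("top");ms=viewer.camera_model("side")
```

```text
sc [ 0.64657003 -0.19858152] 5.340595239499575 0.134679617083897 0.058193548165945186
sp [ 0.65049812 -0.30601398] 0.2145984443776678 0.13213543991214266 0.011934316303787832
mid [ 0.64853408 -0.25229775] perp ang -2.0939917315339467 0.10750425137200673
((645.958740234375, -252.44126892089844), (226.6240997314453, 177.32568359375), 0.14130520820617676)
far rim ang 0.08806869571191052 0.17644571684900975
forceps [ 0.646401   -0.25415408  0.1753143 ] 0.13443495407657502 -0.0672046347312477 [ 0.64500586 -0.25475771  0.1549143 ]
```

The tray sits under the held forceps. Scissors run from (251,136) to loops at (262,265); the scalpel runs from (381,132) to (375,282). The scissors angle needs a closer look.

Run:
```python
from h import *
im=cv2.imread("pics/w4.png"); m=np.load("pics/w4m.npy",allow_pickle=True).item()
cv2.imwrite("pics/c4.png",cv2.resize(im[120:300,222:402],(600,600),interpolation=cv2.INTER_CUBIC))
A=lambda a,b,z:(plane(m,a,z)-plane(m,b,z))[:2]
for nm,a,b,z in (("sc tip-loops",(251,136),(262,265),.01),("scalpel handle",(377.5,185),(375,282),.009),("left rim",(192,71),(218,341),.026),("right rim",(437,71),(412,341),.026)):
    d=A(a,b,z); print(nm,np.degrees(np.arctan2(d[1],d[0])))
d=A((246,266),(277,264),.01); print("loops perp",np.degrees(np.arctan2(d[1],d[0]))-90)
```

```text
sc tip-loops 2.028670584938424
scalpel handle 1.5845918093494098
left rim 0.14321135165855103
right rim 0.13000945510887493
loops perp 4.083662315612159
```

View pics/c4.png

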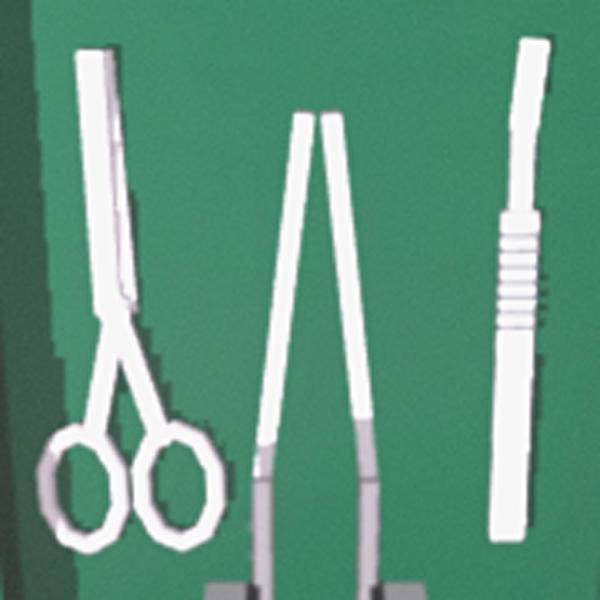

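Run:
```python
from h import *
m=np.load("pics/w4m.npy",allow_pickle=True).item()
P=lambda a,z:plane(m,a,z)[:2]
t,e=P((251.1,135),.010),P((262.4,285.3),.010); u=(t-e)/np.linalg.norm(t-e); cs=(t+e)/2; print("sc",cs,np.linalg.norm(t-e),np.degrees(np.arctan2(u[1],u[0])))
h,e,t=P((378,183.6),.009),P((374.1,282.3),.009),P((382.2,131.4),.009); v=(h-e)/np.linalg.norm(h-e); cp=e+v*((t-e)@v)/2; print("sp",cp,(t-e)@v,np.degrees(np.arctan2(v[1],v[0])))
mid=(cs+cp)/2; a=np.degrees(np.arctan2(*(u+v)[::-1])); print(mid,a,np.linalg.norm(cs-cp))
off=np.array([.6464,-.2542])-np.array([.6450,-.2548]); print("tcp",mid-off)
go([*(mid-off),-.0105],a)
```

```text
sc [ 0.64749013 -0.20342255] 0.1317854660790423 1.4379276110974375
sp [ 0.65030791 -0.3057712 ] 0.131890641879089 0.8223017842741623
[ 0.64889902 -0.25459687] 1.1301146976857999 0.10238743230063178
tcp [ 0.64749902 -0.25519687]
turn [-0.0, -0.0, -1.0] shift [0.0024, 0.0006, 0.1654] j [-0.2, 0.62, 0.78, 1.36, -0.43, 1.33, -0.98]
```

{"op": "play_rows", "data": {
  "plan": [0,0,-1,0.002,0.001,0.04,0,0,0,-1,0.002,0.001,0.08,0,0,0,-1,0.002,0.001,0.12,0,0,0,-1,0.002,0.001,0.145,0,0,0,-1,0.002,0.001,0.145,0,0,0,-1,0.002,0.001,0.145,0]
}}

```text
clock: 9.45
position: [0.6476, -0.257, 0.0112]
ee_rot: [1.0, 0.009, 0.001, 0.0]
ft_force: [0.5, 0.5, 0.2]
grip_width: 0.16
grasp_force: 30.8
```

Run:
```python
from h import *
m=viewer.camera_model("wrist"); im=viewer.camera("wrist")[:,:,::-1].copy(); cv2.imwrite("pics/w5.png",im)
np.save("pics/w5m.npy",m,allow_pickle=True)
```

```text
(no output)
```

View pics/w5.png

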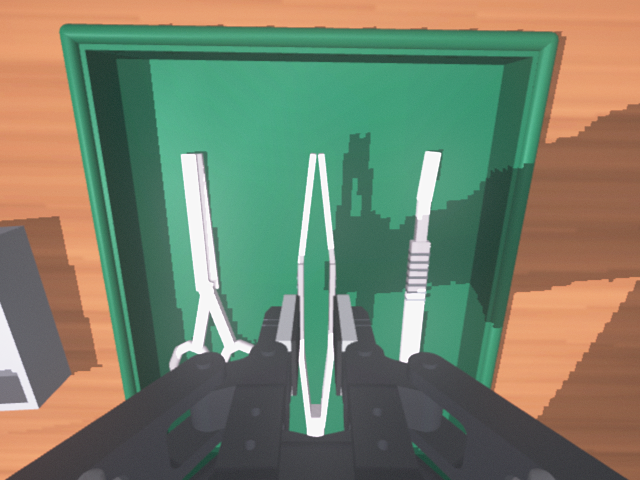

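Run:
```python
from h import *
m=np.load("pics/w5m.npy",allow_pickle=True).item()
P=lambda a,z:plane(m,a,z)[:2]
ang=lambda a,b:np.degrees(np.arctan2(*(a-b)[::-1]))
t,q=P((193.5,154),.010),P((207,285),.010); print("sc tip",t,ang(t,q))
h,e,b=P((420.5,241),.009),P((410.5,355),.009),P((432,152),.009); print("sp",b,h,e,ang(h,e))
z=status.get_obs()["position"][2]+.0154+.005
a,b=P((317.5,154),z),P((316,434),z); print("fc",(a+b)/2,a,ang(a,b),np.linalg.norm(a-b))
```

```text
sc tip [ 0.71339063 -0.20221819] 1.1409384057978695
sp [ 0.715931   -0.30577056] [ 0.67510143 -0.30503588] [ 0.61243323 -0.30637665] 1.2256383662141777
fc [ 0.64945268 -0.25668149] [ 0.71626184 -0.25581718] 0.7411865052893006 0.13362949717758704
```

{"op": "play_rows", "data": {
  "plan": [0,0,-0.4,-0.001,-0.002,0.01,0,0,0,-0.4,-0.001,-0.002,0.018,0,0,0,-0.4,-0.001,-0.002,0.0225,0,0,0,-0.4,-0.001,-0.002,0.0225,0,0,0,-0.4,-0.001,-0.002,0.0225,0.2,0,0,-0.4,-0.001,-0.002,0.0225,0.3,0,0,-0.4,-0.001,-0.002,0.0225,0.3,0,0,-0.4,-0.001,-0.002,0.0225,0.3,0,0,-0.4,-0.001,-0.002,0.01,0.3,0,0,-0.4,-0.001,-0.002,-0.04,0.3,0,0,-0.4,-0.001,-0.002,-0.09,0.3,0,0,-0.4,-0.001,-0.002,-0.14,0.4,0,0,-0.4,-0.001,-0.002,-0.14,0.4,0,0,-0.4,-0.001,-0.002,-0.14,0.4]
}}

```text
clock: 11.25
position: [0.6458, -0.2547, 0.1498]
ee_rot: [1.0, 0.012, 0.0, -0.0]
ft_force: [-0.7, 0.8, -0.6]
grip_width: 0.399
grasp_force: 0.0
```

Run:
```python
from h import *
m=viewer.camera_model("wrist"); im=viewer.camera("wrist")[:,:,::-1].copy(); cv2.imwrite("pics/w6.png",im)
np.save("pics/w6m.npy",m,allow_pickle=True)
```

```text
(no output)
```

View pics/w6.png

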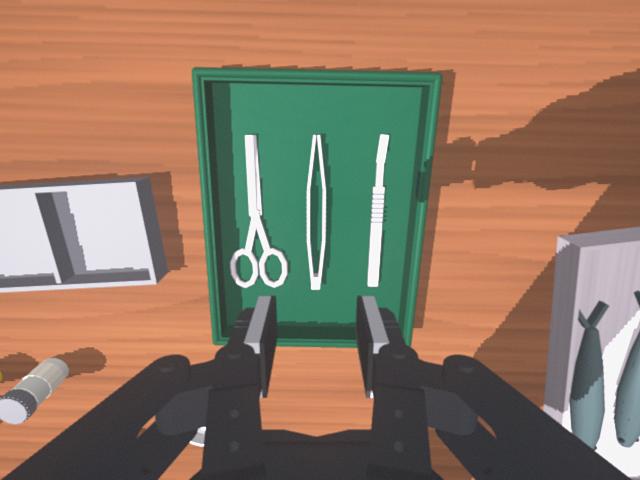

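The forceps lie between the two tools, tips (317,135) and heel (316,289), parallel to them. Next is the dish.

Run:
```python
from h import *
go([0.429,-0.146,0.13],0)
```

```text
turn [-0.0, 0.1, 1.4] shift [-0.2137, -0.1138, 0.0192] j [-0.19, 0.62, 0.77, 1.37, -0.43, 1.33, -0.96]
```

{"op": "play_rows", "data": {
  "plan": [0,0,1.4,-0.05,-0.03,0,0.9,0,0,1.4,-0.1,-0.06,0,0.9,0,0,1.4,-0.15,-0.09,0,0.9,0,0,1.4,-0.2,-0.11,0,0.9,0,0,1.4,-0.214,-0.114,0.01,0.9,0,0,1.4,-0.214,-0.114,0.02,0.9,0,0,1.4,-0.214,-0.114,0.02,0.9,0,0,1.4,-0.214,-0.114,0.02,0.9]
}}

```text
clock: 12.3
position: [0.4295, -0.1468, 0.1295]
ee_rot: [1.0, -0.0, -0.0, 0.001]
ft_force: [0.9, 0.5, 0.1]
grip_width: 0.899
grasp_force: 0.0
```

```bash
cat >> h.py <<'E'
def look(name,cam="wrist"):
    m=viewer.camera_model(cam); im=viewer.camera(cam)[:,:,::-1].copy(); cv2.imwrite(f"pics/{name}.png",im); return m,im
def fit(im,near,smax=60,vmin=70,amin=60,r=60):
    hsv=cv2.cvtColor(im,cv2.COLOR_BGR2HSV); mk=((hsv[...,1]<smax)&(hsv[...,2]>vmin))
    out=[]
    for c in blobs(mk,amin):
        x,y,w,h=cv2.boundingRect(c); q=(x+w/2,y+h/2)
        if np.hypot(q[0]-near[0],q[1]-near[1])<r: out.append((q,(w,h),cv2.fitEllipse(cv2.convexHull(c)) if len(c)>20 else None))
    return out
E
python3 - <<'E'
from h import *
m,im=look("w7"); q=proj(m,np.array([.429,-.146,.016])); print("exp",q)
for f in fit(im,q): print(f)
E
```

```text
exp [315.46373054 228.80590129]
((314.5, 222.5), (79, 77), ((314.11083984375, 222.251708984375), (77.06137084960938, 77.76680755615234), 82.8615493774414))
```

Run:
```python
from h import *
m=viewer.camera_model("wrist"); mt=viewer.camera_model("top")
im=cv2.imread("pics/top0.png")
f=fit(im,(378,263),r=15)[0]; print(f)
print("tri",tri(m,(314.3,222.3),mt,f[2][0]))
for z in (.008,.016): print(plane(m,(314.3,222.3),z),plane(mt,f[2][0],z))
c=plane(m,(314.3,222.3),.014); a=plane(m,(275.5,222.3),.014);b=plane(m,(353,222.3),.014);print(np.linalg.norm(a-b))
go([c[0],c[1],-.018],0)
# others from the first pictures, for planning: pixels of caps
for p,z in (((455,293),.062),((226,269),.115),((304,236),.058),((176.5,157),.045)): print(plane(mt,p,z))
```

```text
((378.5, 262.5), (31, 31), ((377.7494201660156, 262.1164855957031), (30.00615692138672, 30.4707088470459), 66.30046844482422))
tri (array([ 0.43073936, -0.14588149,  0.0043133 ]), np.float64(0.0017759521357328136))
[ 0.43202923 -0.14504484  0.008     ] [ 0.43008578 -0.14633859  0.008     ]
[ 0.43425753 -0.14507557  0.016     ] [ 0.42918303 -0.14546838  0.016     ]
0.06032809101538134
turn [0.1, 0.0, -0.0] shift [0.0043, -0.002, 0.1476] j [-0.68, -0.02, 0.91, 2.03, 0.02, 1.12, -1.35]
[ 0.36421688 -0.28459441  0.062     ]
[0.40767775 0.1389947  0.115     ]
[0.4765388  0.00072158 0.058     ]
[0.64362658 0.26004636 0.045     ]
```

{"op": "play_rows", "data": {
  "plan": [0,0,0,0.003,-0.002,0.05,0.95,0,0,0,0.003,-0.002,0.1,0.95,0,0,0,0.003,-0.002,0.13,0.95,0,0,0,0.003,-0.002,0.144,0.95,0,0,0,0.003,-0.002,0.147,0.9,0,0,0,0.003,-0.002,0.147,0.7,0,0,0,0.003,-0.002,0.147,0.5,0,0,0,0.003,-0.002,0.147,0.5,0,0,0,0.003,-0.002,0.147,0.5,0,0,0,0.003,-0.002,0.147,0.5],
  "squeeze": 25
}}

```text
clock: 13.6
position: [0.433, -0.1442, -0.0161]
ee_rot: [1.0, -0.0, 0.001, -0.0]
ft_force: [-1.8, -1.2, 6.4]
grip_width: 0.682
grasp_force: 25.8
```

{"op": "play_rows", "data": {
  "plan": [0,0,0,0,0,-0.03,0.5,0,0,0,0,0,-0.08,0.5,0,0,0,0,0,-0.14,0.5,0,0,-9,0.02,-0.04,-0.16,0.5,0,0,-18,0.04,-0.08,-0.16,0.5,0,0,-27,0.06,-0.12,-0.16,0.5,0,0,-36,0.08,-0.16,-0.16,0.5,0,0,-45,0.1,-0.2,-0.16,0.5,0,0,-54,0.13,-0.24,-0.16,0.5,0,0,-63,0.15,-0.28,-0.16,0.5,0,0,-72,0.17,-0.32,-0.16,0.5,0,0,-81,0.19,-0.36,-0.16,0.5,0,0,-90,0.21,-0.39,-0.16,0.5,0,0,-90,0.21,-0.404,-0.16,0.5,0,0,-90,0.21,-0.404,-0.16,0.5,0,0,-90,0.21,-0.404,-0.16,0.5]
}}

```text
clock: 15.6
position: [0.6421, 0.2585, 0.1434]
ee_rot: [0.708, 0.706, 0.0, 0.0]
ft_force: [-0.2, -0.4, 0.4]
grip_width: 0.679
grasp_force: 27.2
```

Run:
```python
from h import *
m,im=look("w8")
q=proj(m,np.array([.6436,.26,.045])); print("exp pan",q, status.get_obs()["position"])
mt,it=look("top8","top")
cv2.imwrite("pics/v8.png",np.hstack([cv2.resize(im,(520,390)),cv2.resize(it[110:230,130:216],(279,390))]))
```

```text
exp pan [316.21195626 230.76784742] [0.64208772 0.25842537 0.14331507]
```

View pics/v8.png

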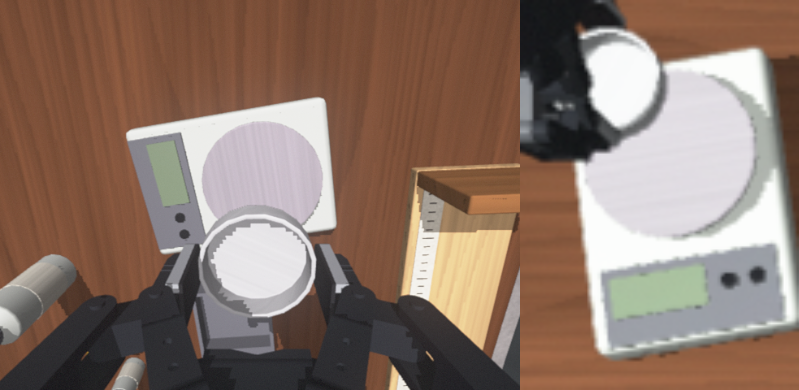

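The wrist view shows the held dish and the pan, whose centre is near (322,222) at full scale. I'll fit a circle to it.

Run:
```python
from h import *
from scipy.optimize import least_squares
m=viewer.camera_model("wrist"); mt=viewer.camera_model("top")
for nm,cm,seed,arc in (("w8",m,(322,200),lambda q:q[1]<235),("top0",mt,(176,157),lambda q:True)):
    im=cv2.imread(f"pics/{nm}.png"); b,g,r=im[seed[1],seed[0]].astype(int); print(nm,(b,g,r))
    mask=np.zeros((482,642),np.uint8); cv2.floodFill(im.copy(),mask,seed,0,(5,5,5),(5,5,5),4|cv2.FLOODFILL_MASK_ONLY|(255<<8))
    mk=cv2.morphologyEx(mask[1:-1,1:-1],cv2.MORPH_CLOSE,np.ones((5,5)))
    c=max(blobs(mk>0),key=cv2.contourArea); print(cv2.boundingRect(c))
    for z in (.045,):
        P=np.array([plane(cm,q[0],z)[:2] for q in c if arc(q[0])])
        s=least_squares(lambda v:np.hypot(P[:,0]-v[0],P[:,1]-v[1])-v[2],[.643,.26,.055],loss="soft_l1",f_scale=.001); print(z,s.x)
d=status.get_obs()["position"]; print(d)
# held dish: rim circle in w8
z=d[2]+.016+.016
im=cv2.imread("pics/w8.png"); 
a,b=plane(m,(252,320),z),plane(m,(388,320),z); print("dish rim l/r",a,b,np.linalg.norm(a-b)); print(plane(m,(320,254),z),plane(m,(320,390),z))
```

```text
w8 (np.int64(206), np.int64(194), np.int64(208))
(249, 149, 148, 126)
0.045 [0.64812914 0.26467967 0.05355262]
top0 (np.int64(197), np.int64(190), np.int64(194))
(150, 132, 51, 51)
0.045 [0.64505196 0.26310797 0.05213218]
[0.64212088 0.25854484 0.14323772]
dish rim l/r [0.61754979 0.26253673 0.17523772] [0.67207484 0.26229954 0.17523772] 0.05452556604929379
[0.64478752 0.29064877 0.17523772] [0.64481238 0.22828559 0.17523772]
```

{"op": "play_rows", "data": {
  "plan": [0,0,0,0.004,0.0035,0.03,0.5,0,0,0,0.004,0.0035,0.07,0.5,0,0,0,0.004,0.0035,0.1,0.5,0,0,0,0.004,0.0035,0.11,0.5,0,0,0,0.004,0.0035,0.1125,0.5,0,0,0,0.004,0.0035,0.1125,0.5]
}}

```text
clock: 16.45
position: [0.6464, 0.264, 0.0315]
ee_rot: [0.707, 0.707, 0.001, 0.0]
ft_force: [-0.1, 0.8, -0.6]
grip_width: 0.683
grasp_force: 27.2
```

{"op": "play_rows", "data": {
  "plan": [0,0,0,0,0,0.001,0.5,0,0,0,0,0,0.0015,0.5,0,0,0,0,0,0.0015,0.75,0,0,0,0,0,0.0015,0.95,0,0,0,0,0,0.0015,0.95,0,0,0,0,0,0.0015,0.95,0,0,0,0,0,-0.02,0.95,0,0,0,0,0,-0.07,0.95,0,0,0,0,0,-0.12,0.95,0,0,0,0,0,-0.12,0.95,0,0,0,0,0,-0.12,0.95]
}}

```text
clock: 17.82
position: [0.6456, 0.264, 0.1509]
ee_rot: [0.707, 0.707, 0.0, -0.0]
ft_force: [0.6, 0.6, -0.1]
grip_width: 0.949
grasp_force: 0.0
```

Run:
```python
from h import *
m,im=look("w9"); hsv=cv2.cvtColor(im,cv2.COLOR_BGR2HSV)
g=cv2.cvtColor(im,cv2.COLOR_BGR2GRAY)
q=proj(m,np.array([.6475,.264,.061])); print("exp rim",q, status.get_obs()["position"])
# dish mask: differs from the pan's colour within the pan
mask=np.zeros((482,642),np.uint8); pc=proj(m,np.array([.6475,.264,.045]))
for a in range(0,360,15):
    s=proj(m,np.array([.6475+.044*np.cos(np.radians(a)),.264+.044*np.sin(np.radians(a)),.045])).astype(int)
    b,gg,r=im[s[1],s[0]].astype(int)
    if hsv[s[1],s[0],1]>8 and not mask[s[1]+1,s[0]+1]: cv2.floodFill(im.copy(),mask,tuple(int(v) for v in s),0,(6,6,6),(6,6,6),4|cv2.FLOODFILL_MASK_ONLY|(255<<8))
cv2.imwrite("pics/m9.png",mask)
cv2.imwrite("pics/v9.png",im)
x0,y0,x1,y1=(pc[0]-85,pc[1]-85,pc[0]+85,pc[1]+85); crop=im[int(y0):int(y1),int(x0):int(x1)]
print(int(x0),int(y0)); cv2.imwrite("pics/v9.png",cv2.resize(crop,(510,510)))
```

```text
exp rim [316.76333257 236.33623962] [0.64517388 0.26382988 0.14984933]
231 144
```

View pics/v9.png

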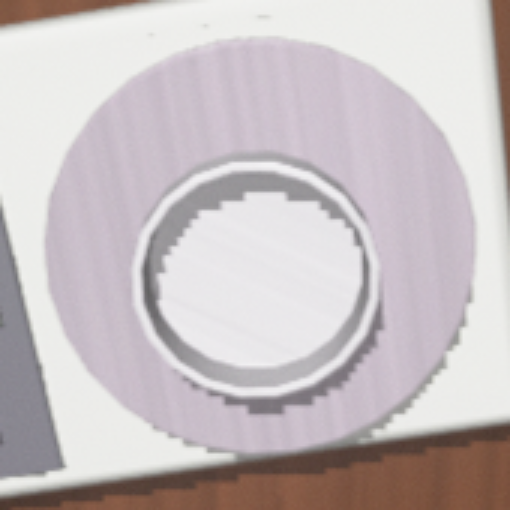

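The dish sits on the pan: its rim centre is about (316,237) against an expected (317,236), within about 2 mm of the middle. Next I'll view the rack on the way to the jar.

{"op": "play_rows", "data": {
  "plan": [0,0,10,-0.03,-0.01,-0.03,0.95,0,0,20,-0.06,-0.02,-0.05,0.95,0,0,30,-0.09,-0.03,-0.05,0.95,0,0,40,-0.12,-0.05,-0.05,0.95,0,0,50,-0.15,-0.06,-0.05,0.95,0,0,60,-0.18,-0.07,-0.05,0.95,0,0,70,-0.21,-0.08,-0.05,0.95,0,0,80,-0.24,-0.09,-0.05,0.95,0,0,90,-0.254,-0.095,-0.05,0.95,0,0,90,-0.254,-0.095,-0.05,0.95,0,0,90,-0.254,-0.095,-0.05,0.95]
}}

```text
clock: 19.25
position: [0.5506, 0.011, 0.1997]
ee_rot: [1.0, 0.003, -0.0, 0.0]
ft_force: [0.9, 0.5, 0.1]
grip_width: 0.952
grasp_force: 0.0
```

Run:
```python
from h import *
m,im=look("w10"); np.save("pics/w10m.npy",m,allow_pickle=True); mt=viewer.camera_model("top")
for nm,cm,im in (("w10",m,im),("top0",mt,cv2.imread("pics/top0.png"))):
    hsv=cv2.cvtColor(im,cv2.COLOR_BGR2HSV); mk=(hsv[...,1]<70)&(hsv[...,2]>40)
    q=proj(cm,np.array([.622,.008,.026]))
    for c in blobs(mk,1500):
        r=cv2.minAreaRect(c)
        if cv2.pointPolygonTest(c,(float(q[0]),float(q[1])),True)>-30:
            B=cv2.boxPoints(r); print(nm,np.round(B,1).tolist())
            P=np.array([plane(cm,p[0],.026)[:2] for p in cv2.convexHull(c)]); w=cv2.minAreaRect((P*1000).astype(np.float32)); print(w)
print(np.round(status.get_obs()["joint_pos"],2))
```

```text
w10 [[164.6999969482422, 84.69999694824219], [468.0, 60.400001525878906], [476.3999938964844, 166.3000030517578], [173.10000610351562, 190.60000610351562]]
((623.6376953125, 9.42327880859375), (87.81144714355469, 253.86436462402344), 4.620549201965332)
top0 [[237.3000030517578, 154.8000030517578], [360.79998779296875, 143.60000610351562], [364.79998779296875, 187.60000610351562], [241.3000030517578, 198.8000030517578]]
((617.3556518554688, 8.11407470703125), (94.04794311523438, 254.00765991210938), 4.755552768707275)
[-0.96  0.25  1.    1.72 -0.22  1.29 -1.47]
```

{"op": "play_rows", "data": {
  "plan": [0,0,0,-0.02,0.04,0,0.95,0,0,0,-0.05,0.08,0,0.95,0,0,0,-0.08,0.13,0,0.95,0,0,0,-0.11,0.18,0,0.95,0,0,0,-0.14,0.23,0,0.95,0,0,0,-0.17,0.27,0,0.95,0,0,0,-0.185,0.296,0.03,0.95,0,0,0,-0.185,0.296,0.03,0.95,0,0,0,-0.185,0.296,0.03,0.95]
}}

```text
clock: 20.42
position: [0.3665, -0.2853, 0.1706]
ee_rot: [1.0, 0.001, 0.0, 0.0]
ft_force: [0.6, 1.1, -0.1]
grip_width: 0.951
grasp_force: 0.0
```

Run:
```python
from h import *
m,im=look("w11"); mt=viewer.camera_model("top"); t0=cv2.imread("pics/top0.png")
q=proj(m,np.array([.364,-.285,.062])); print("exp",q)
hsv=cv2.cvtColor(im,cv2.COLOR_BGR2HSV); x,y=[int(v) for v in q]; print("hsv lid",hsv[y,x],hsv[y-30,x],hsv[y+30,x])
for f in fit(im,q,smax=60,vmin=60,amin=300,r=80): print(f)
hs=cv2.cvtColor(t0,cv2.COLOR_BGR2HSV); print("top lid",hs[293,455],hs[300,440])
for nm,I,cm,s in (("w",im,m,(x,y)),("t",t0,mt,(455,293))):
    mask=np.zeros((482,642),np.uint8); cv2.floodFill(cv2.medianBlur(I,5),mask,s,0,(14,)*3,(14,)*3,4|cv2.FLOODFILL_MASK_ONLY|cv2.FLOODFILL_FIXED_RANGE|(255<<8))
    c=max(blobs(mask[1:-1,1:-1]>0,5),key=cv2.contourArea); print(nm,cv2.fitEllipse(cv2.convexHull(c)),[plane(cm,cv2.fitEllipse(cv2.convexHull(c))[0],.062)])
```

```text
exp [316.2315774  233.28203656]
hsv lid [127  17 198] [127  16 201] [129  18 199]
((318.5, 221.0), (81, 88), ((317.9410400390625, 221.53453063964844), (79.58985137939453, 87.79148864746094), 1.2345812320709229))
top lid [110  16 141] [ 60   8 153]
w ((317.5787048339844, 226.3241729736328), (74.15538787841797, 77.19954681396484), 95.39878845214844) [array([ 0.36954849, -0.28601554,  0.062     ])]
t ((454.06036376953125, 292.76092529296875), (31.16423797607422, 36.480709075927734), 91.4288330078125) [array([ 0.36467839, -0.2828499 ,  0.062     ])]
```

{"op": "play_rows", "data": {
  "plan": [0,0,0,0.0025,0.001,0.04,0.95,0,0,0,0.0025,0.001,0.08,0.95,0,0,0,0.0025,0.001,0.12,0.95,0,0,0,0.0025,0.001,0.148,0.95,0,0,0,0.0025,0.001,0.1545,0.95,0,0,0,0.0025,0.001,0.1545,0.7,0,0,0,0.0025,0.001,0.1545,0.5,0,0,0,0.0025,0.001,0.1545,0.5,0,0,0,0.0025,0.001,0.1545,0.5,0,0,0,0.0025,0.001,0.1545,0.5,0,0,0,0.0025,0.001,0.1545,0.5],
  "squeeze": 45
}}

```text
clock: 21.85
position: [0.3695, -0.2871, 0.017]
ee_rot: [1.0, 0.001, 0.001, -0.0]
ft_force: [-0.8, 2.0, 8.7]
grip_width: 0.678
grasp_force: 49.1
```

{"op": "play_rows", "data": {
  "plan": [0,0,0,0,0,-0.01,0.5,0,0,0,0,0,-0.04,0.5,0,0,0,0,0,-0.08,0.5,0,0,0,0,0,-0.1,0.5,0,0,0,0.03,-0.025,-0.1,0.5,0,0,-1,0.06,-0.05,-0.1,0.5,0,0,-2,0.1,-0.08,-0.1,0.5,0,0,-3,0.14,-0.115,-0.1,0.5,0,0,-4,0.18,-0.15,-0.1,0.5,0,0,-4.6,0.22,-0.18,-0.1,0.5,0,0,-4.6,0.25,-0.205,-0.1,0.5,0,0,-4.6,0.261,-0.214,-0.1,0.5,0,0,-4.6,0.261,-0.214,-0.1,0.5,0,0,-4.6,0.261,-0.214,-0.1,0.5]
}}

```text
clock: 23.6
position: [0.6282, -0.0746, 0.1162]
ee_rot: [0.999, 0.039, 0.0, 0.0]
ft_force: [-0.2, 0.0, -0.9]
grip_width: 0.682
grasp_force: 48.9
```

Run:
```python
from h import *
go([.6303,-.0733,.0225],4.6)
m,im=look("w12"); hsv=cv2.cvtColor(im,cv2.COLOR_BGR2HSV)
# check held jar's lid centre
z=status.get_obs()["position"][2]-.017+.062
q=proj(m,np.array([*status.get_obs()["position"][:2],z])); print(q,hsv[int(q[1]),int(q[0])])
mask=np.zeros((482,642),np.uint8); cv2.floodFill(cv2.medianBlur(im,5),mask,tuple(int(v) for v in q),0,(14,)*3,(14,)*3,4|cv2.FLOODFILL_MASK_ONLY|cv2.FLOODFILL_FIXED_RANGE|(255<<8))
c=max(blobs(mask[1:-1,1:-1]>0,5),key=cv2.contourArea); e=cv2.fitEllipse(cv2.convexHull(c)); print(e,plane(m,e[0],z))
```

```text
turn [0.0, -0.0, -0.1] shift [0.0022, -0.0012, 0.0936] j [-0.65, 0.58, 0.97, 1.6, -0.5, 1.23, -1.08]
[317.02842936 349.18205926] [128  15 132]
((314.38958740234375, 332.9488220214844), (112.96607971191406, 160.71461486816406), 90.88475799560547) [ 0.63504127 -0.07305125  0.16115031]
```

{"op": "play_rows", "data": {
  "plan": [0,0,0,0.001,-0.001,0.03,0.5,0,0,0,0.001,-0.001,0.06,0.5,0,0,0,0.001,-0.001,0.08,0.5,0,0,0,0.001,-0.001,0.09,0.5,0,0,0,0.001,-0.001,0.0935,0.5,0,0,0,0.001,-0.001,0.0935,0.5]
}}

```text
clock: 24.4
position: [0.6304, -0.0722, 0.0227]
ee_rot: [0.999, 0.04, 0.0, 0.0]
ft_force: [0.1, 0.4, -0.8]
grip_width: 0.683
grasp_force: 48.9
```

{"op": "play_rows", "data": {
  "plan": [0,0,0,0,0,0.001,0.5,0,0,0,0,0,0.0015,0.5,0,0,0,0,0,0.0015,0.72,0,0,0,0,0,0.0015,0.85,0,0,0,0,0,0.0015,0.95,0,0,0,0,0,0.0015,0.95,0,0,0,0,0,-0.03,0.95,0,0,0,0,0,-0.08,0.95,0,0,0,0,0,-0.13,0.95,0,0,0,0,0,-0.17,0.95,0,0,0,0,0,-0.17,0.95,0,0,0,0,0,-0.17,0.95]
}}

```text
clock: 25.9
position: [0.6297, -0.0718, 0.1913]
ee_rot: [0.999, 0.04, -0.0, -0.0]
ft_force: [-0.5, 0.2, -0.8]
grip_width: 0.947
grasp_force: 0.0
```

```bash
cat >> h.py <<'E'
def flood(I,cm,s,z,tol=14):
    mask=np.zeros((482,642),np.uint8); cv2.floodFill(cv2.medianBlur(I,3),mask,tuple(int(v) for v in s),0,(tol,)*3,(tol,)*3,4|cv2.FLOODFILL_MASK_ONLY|cv2.FLOODFILL_FIXED_RANGE|(255<<8))
    c=max(blobs(mask[1:-1,1:-1]>0,5),key=cv2.contourArea); e=cv2.fitEllipse(cv2.convexHull(c)); return np.round(e[0],1),np.round(e[1],1),plane(cm,e[0],z)
E
python3 - <<'E'
from h import *
m,im=look("w13"); q=proj(m,np.array([.631,-.073,.066])); print(q,flood(im,m,q,.066))
go([.41,.145,.2],0)
E
```

```text
[318.27806618 222.65979552] (array([231.1, 229.7]), array([ 93.9, 286.4]), array([ 0.61942142, -0.0029847 ,  0.066     ]))
turn [-0.0, 0.1, 4.6] shift [-0.2014, -0.2337, -0.0087] j [-0.67, 0.52, 1.01, 1.5, -0.45, 1.36, -1.12]
```

{"op": "play_rows", "data": {
  "plan": [0,0,-9,-0.02,-0.023,-0.02,0.9,0,0,-18,-0.04,-0.046,-0.03,0.9,0,0,-27,-0.06,-0.07,-0.03,0.9,0,0,-36,-0.08,-0.093,-0.03,0.9,0,0,-45,-0.1,-0.117,-0.03,0.9,0,0,-54,-0.12,-0.14,-0.03,0.9,0,0,-63,-0.14,-0.163,-0.03,0.9,0,0,-72,-0.16,-0.187,-0.03,0.9,0,0,-81,-0.18,-0.21,-0.03,0.9,0,0,-90,-0.2,-0.234,-0.03,0.9,0,0,-90,-0.2,-0.234,-0.03,0.9,0,0,-90,-0.2,-0.234,-0.03,0.9]
}}

```text
clock: 27.45
position: [0.4119, 0.1447, 0.2216]
ee_rot: [0.679, 0.734, -0.0, 0.0]
ft_force: [0.3, -0.6, 0.2]
grip_width: 0.902
grasp_force: 0.0
```

Run:
```python
from h import *
m,im=look("w14"); mt=viewer.camera_model("top"); t0=cv2.imread("pics/top0.png"); hsv=cv2.cvtColor(im,cv2.COLOR_BGR2HSV)
q=proj(m,np.array([.408,.14,.115])); print(q,hsv[int(q[1]),int(q[0])],status.get_obs()["position"])
a=flood(im,m,q,.115,20); b=flood(t0,mt,(224,267),.115,20); print(a,b); print("tri",tri(m,a[0],mt,b[0]))
for f in fit(im,q,smax=60,vmin=60,amin=200,r=90): print(f)
go([*a[2][:2],.039],94.6)
```

```text
[308.72544883 234.87908728] [131  14 149] [0.41213209 0.14446139 0.22169211]
(array([313.5, 226.9]), array([33.1, 41.6]), array([0.41113061, 0.14659764, 0.115     ])) (array([222.4, 268.5]), array([14.1, 16.5]), array([0.40864603, 0.14557476, 0.115     ]))
tri (array([0.41006145, 0.14598075, 0.1121832 ]), np.float64(0.0023023674163063167))
((314.0, 211.0), (54, 70), ((313.7622375488281, 211.1533203125), (52.82829284667969, 69.6483383178711), 0.8753843307495117))
turn [-0.0, 0.0, -0.1] shift [0.0023, -0.0007, 0.1827] j [-1.24, -0.19, 0.73, 1.94, 0.13, 1.34, -0.47]
```

{"op": "play_rows", "data": {
  "plan": [0,0,0,0.002,-0.001,0.04,0.9,0,0,0,0.002,-0.001,0.08,0.9,0,0,0,0.002,-0.001,0.12,0.9,0,0,0,0.002,-0.001,0.16,0.9,0,0,0,0.002,-0.001,0.178,0.9,0,0,0,0.002,-0.001,0.1825,0.8,0,0,0,0.002,-0.001,0.1825,0.6,0,0,0,0.002,-0.001,0.1825,0.45,0,0,0,0.002,-0.001,0.1825,0.3,0,0,0,0.002,-0.001,0.1825,0.3,0,0,0,0.002,-0.001,0.1825,0.3,0,0,0,0.002,-0.001,0.1825,0.3],
  "squeeze": 45
}}

```text
clock: 29.0
position: [0.4113, 0.1474, 0.0405]
ee_rot: [0.678, 0.735, 0.001, -0.0]
ft_force: [-2.3, -0.8, 6.4]
grip_width: 0.499
grasp_force: 45.5
```

{"op": "play_rows", "data": {
  "plan": [0,0,0,0,0,-0.01,0.3,0,0,0,0,0,-0.04,0.3,0,0,0,0,0,-0.08,0.3,0,0,0,0,0,-0.1,0.3,0,0,0,-0.01,0.03,-0.1,0.3,0,0,0,-0.022,0.065,-0.1,0.3,0,0,0,-0.036,0.1,-0.1,0.3,0,0,0,-0.05,0.14,-0.1,0.3,0,0,0,-0.064,0.18,-0.1,0.3,0,0,0,-0.0716,0.2,-0.1,0.3,0,0,0,-0.0716,0.2,-0.1,0.3,0,0,0,-0.0716,0.2,-0.1,0.3]
}}

```text
clock: 30.5
position: [0.6153, 0.0921, 0.14]
ee_rot: [0.678, 0.735, 0.0, -0.0]
ft_force: [0.2, 0.8, -0.9]
grip_width: 0.501
grasp_force: 46.1
```

Run:
```python
from h import *
go([.6169,.0921,.046],94.6)
```

```text
turn [-0.0, -0.0, 0.0] shift [-0.0002, 0.0016, 0.094] j [-0.88, 0.49, 0.89, 1.6, -0.4, 1.24, 0.16]
```

{"op": "play_rows", "data": {
  "plan": [0,0,0,0,0.001,0.03,0.3,0,0,0,0,0.001,0.06,0.3,0,0,0,0,0.001,0.08,0.3,0,0,0,0,0.001,0.09,0.3,0,0,0,0,0.001,0.0935,0.3,0,0,0,0,0.001,0.0935,0.3,0,0,0,0,0.001,0.0935,0.3]
}}

```text
clock: 31.38
position: [0.6173, 0.0919, 0.0469]
ee_rot: [0.678, 0.735, 0.001, 0.0]
ft_force: [0.8, 0.8, -0.8]
grip_width: 0.504
grasp_force: 46.1
```

{"op": "play_rows", "data": {
  "plan": [0,0,0,0,0,0.001,0.3,0,0,0,0,0,0.002,0.3,0,0,0,0,0,0.002,0.3,0,0,0,0,0,0.002,0.55,0,0,0,0,0,0.002,0.7,0,0,0,0,0,0.002,0.85,0,0,0,0,0,0.002,0.85,0,0,0,0,0,-0.03,0.85,0,0,0,0,0,-0.08,0.85,0,0,0,0,0,-0.13,0.85,0,0,0,0,0,-0.17,0.85,0,0,0,0,0,-0.17,0.7,0,0,0,0,0,-0.17,0.6]
}}

```text
clock: 33.0
position: [0.6165, 0.092, 0.2153]
ee_rot: [0.678, 0.735, -0.0, -0.0]
ft_force: [-0.5, 0.3, -0.0]
grip_width: 0.598
grasp_force: 0.0
```

Run:
```python
from h import *
m,im=look("w15"); q=proj(m,np.array([.617,.092,.119])); print(q,flood(im,m,q,.119,20))
go([.478,.004,.17],94.6)
```

```text
[314.98005722 233.53736566] (array([314.2, 272.1]), array([ 78.8, 109.5]), array([0.61882577, 0.06141546, 0.119     ]))
turn [-0.1, 0.0, 0.0] shift [-0.0766, -0.1448, 0.0451] j [-0.9, 0.44, 0.93, 1.5, -0.36, 1.38, 0.13]
```

{"op": "play_rows", "data": {
  "plan": [0,0,0,-0.02,-0.04,0,0.6,0,0,0,-0.04,-0.08,0,0.6,0,0,0,-0.06,-0.12,0,0.6,0,0,0,-0.0766,-0.145,0.03,0.6,0,0,0,-0.0766,-0.145,0.045,0.6,0,0,0,-0.0766,-0.145,0.045,0.6,0,0,0,-0.0766,-0.145,0.045,0.6]
}}

```text
clock: 33.92
position: [0.4792, 0.0041, 0.1715]
ee_rot: [0.678, 0.735, -0.0, 0.001]
ft_force: [0.7, 0.4, 1.5]
grip_width: 0.598
grasp_force: 0.0
```

Run:
```python
from h import *
m,im=look("w16"); mt=viewer.camera_model("top"); t0=cv2.imread("pics/top0.png"); hsv=cv2.cvtColor(im,cv2.COLOR_BGR2HSV)
q=proj(m,np.array([.4765,.001,.058])); print(q,hsv[int(q[1]),int(q[0])],status.get_obs()["position"])
a=flood(im,m,q,.058,20); b=flood(t0,mt,(304,236),.058,20); print(a,b,tri(m,a[0],mt,b[0]))
for f in fit(im,q,smax=60,vmin=60,amin=100,r=60): print(f)
y=(hsv[...,0]>20)&(hsv[...,0]<35)&(hsv[...,1]>150)&(hsv[...,2]>120)
for c in blobs(y,150): print("yellow",cv2.boundingRect(c),plane(m,cv2.minAreaRect(c)[0],.05))
go([*a[2][:2],.016],94.6)
```

```text
[310.4512733  230.25055418] [131  15 184] [0.47922712 0.00405223 0.17156772]
(array([318.2, 227.2]), array([32.5, 33.4]), array([0.48230168, 0.00398151, 0.058     ])) (array([303.2, 235.8]), array([12.5, 16.1]), array([0.47699191, 0.00236731, 0.058     ])) (array([0.48063554, 0.00196033, 0.04824086]), np.float64(0.0043038761906696275))
((318.5, 221.5), (37, 49), ((317.9245910644531, 221.3946533203125), (36.632381439208984, 49.452335357666016), 178.27951049804688))
yellow (295, 115, 40, 42) [0.47407168 0.0717352  0.05      ]
turn [0.0, 0.1, 0.0] shift [-0.0001, 0.003, 0.1556] j [-1.14, -0.0, 1.06, 1.93, 0.0, 1.21, -0.0]
```

{"op": "play_rows", "data": {
  "plan": [0,0,0,0,0.003,0.04,0.6,0,0,0,0,0.003,0.08,0.6,0,0,0,0,0.003,0.12,0.6,0,0,0,0,0.003,0.15,0.6,0,0,0,0,0.003,0.155,0.5,0,0,0,0,0.003,0.155,0.3,0,0,0,0,0.003,0.155,0.2,0,0,0,0,0.003,0.155,0.2,0,0,0,0,0.003,0.155,0.2,0,0,0,0,0.003,0.155,0.2],
  "squeeze": 25
}}

```text
clock: 35.22
position: [0.482, 0.0044, 0.0167]
ee_rot: [0.678, 0.735, 0.001, 0.0]
ft_force: [-0.3, -0.3, 7.2]
grip_width: 0.295
grasp_force: 25.8
```

Run:
```python
from h import *
go([.6236,.0094,.12],94.6)
```

```text
turn [0.1, -0.0, 0.0] shift [-0.0063, 0.1417, -0.1032] j [-0.95, 0.35, 0.97, 2.07, -0.37, 0.9, 0.31]
```

{"op": "play_rows", "data": {
  "plan": [0,0,0,0,0,-0.01,0.2,0,0,0,0,0,-0.05,0.2,0,0,0,0,0,-0.1,0.2,0,0,0,-0.002,0.04,-0.1,0.2,0,0,0,-0.004,0.08,-0.1,0.2,0,0,0,-0.006,0.12,-0.1,0.2,0,0,0,-0.0065,0.1415,-0.1,0.2,0,0,0,-0.0065,0.1415,-0.1,0.2,0,0,0,-0.0065,0.1415,-0.07,0.2,0,0,0,-0.0065,0.1415,-0.04,0.2,0,0,0,-0.0065,0.1415,-0.015,0.2,0,0,0,-0.0065,0.1415,-0.006,0.2,0,0,0,-0.0065,0.1415,-0.006,0.2,0,0,0,-0.0065,0.1415,-0.006,0.2]
}}

```text
clock: 36.98
position: [0.6235, 0.009, 0.0233]
ee_rot: [0.678, 0.735, 0.001, 0.0]
ft_force: [-0.4, -0.2, -0.8]
grip_width: 0.298
grasp_force: 25.2
```

{"op": "play_rows", "data": {
  "plan": [0,0,0,0,0,0.001,0.2,0,0,0,0,0,0.002,0.2,0,0,0,0,0,0.002,0.2,0,0,0,0,0,0.002,0.35,0,0,0,0,0,0.002,0.5,0,0,0,0,0,0.002,0.6,0,0,0,0,0,0.002,0.6,0,0,0,0,0,-0.03,0.6,0,0,0,0,0,-0.08,0.6,0,0,0,0,0,-0.13,0.6,0,0,0,0,0,-0.18,0.6,0,0,0,0,-0.05,-0.19,0.6,0,0,0,0,-0.1,-0.19,0.6,0,0,0,0,-0.15,-0.19,0.6,0,0,0,0,-0.15,-0.19,0.6]
}}

```text
clock: 38.85
position: [0.4725, -0.0029, 0.2118]
ee_rot: [0.678, 0.735, 0.001, -0.001]
ft_force: [1.3, 0.3, -0.9]
grip_width: 0.601
grasp_force: 0.0
```

Run:
```python
from h import *
mt,t=look("top17","top"); ms,s=look("side17","side")
cv2.imwrite("pics/fin.png",np.vstack([cv2.resize(t[95:220,140:485],(800,290)),cv2.resize(s[100:380,290:530],(354,300)).copy() if 0 else cv2.resize(s[110:380,180:540],(800,300))]))
```

```text
(no output)
```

View pics/fin.png

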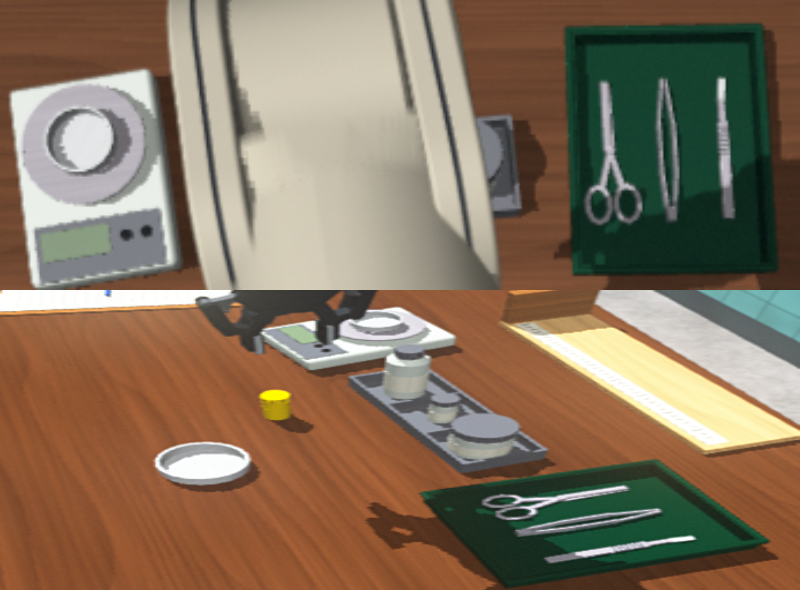

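The final views show the bottle, vial and jar upright in their compartments and the dish centred on the pan. The forceps lie level between the scissors and the scalpel, and the yellow vial has not been moved.

```bash
python3 -c "
from workcell import manip
print(manip.hand_in())"
```

```text
the job is handed in; nothing more can be done
None
```

The job is handed in (no verdict was returned): the forceps are in the tray, the dish is on the pan, and the jar, vial and bottle stand upright in their rack compartments, done in about 39 s.

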